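# Bolt the shielded test box shut

### The arm

A 6-joint arm with a two-finger parallel gripper is mounted at the origin on the work surface. World frame = base frame: x ahead of the robot, y to its left, z up, the work surface at z = 0. Lengths are in m, angles in rad, forces in N, time in s.
With the tool pointing down it reaches from about 0.35 to 0.975 m from the base axis. Payload 17.4 kg.
Tool frame: the origin (TCP) lies midway between the tips of the shut fingers; the grasp point (between the pads) lies 19 mm behind it; z points along the fingers, y is the direction in which the jaws open and shut (so a half turn about z gives the same grasp; the last joint's range is limited). The gripper opens to 85 mm and grips with 20 to 120 N. Pads are 22 mm wide; open, the fingers measure 114 mm over their backs; the gripper's body (76 mm by 85 mm) begins 54 mm behind the grasp point. The pads swing forward as they close: fully open they stand 13 mm farther back than shut.
Start: joints at [-1.299, 0.116, 1.442, -0, 1.584, -0.038], TCP at [0.206, -0.643, 0.231] pointing down, gripper open.
Joint ranges: [-2.83, 2.83], [-0.83, 2.19], [0.07, 2.5], [-1.14, 4.28], [0.01, 3], [-2.97, 2.97]. Speed limits (rad/s): [1.89, 1.89, 2.22, 3.14, 3.14, 3.14].

### API

Orientations are given as a unit quaternion [x, y, z, w].
In Python, from cell import readout, vision, ctrl gives the robot as it stands. The module is installed in compiled form; this text tells all that it offers.
- The arm moves only by the tool servo_tool, never from a script. Its argument "moves" is text: rows parted by semicolons, each of 5 numbers parted by spaces: the shift along the tool's x, y, z as a fraction of full scale, then the turn about the tool's z as a fraction of full scale, then the closure, from 0 (fully open) to 1 (shut). A call has 1 to 8 rows; each row shifts and turns the commanded pose from where the row before left it, along the tool's axes as they then stand; what a row does not reach is not made up. Full scale, the value 1, is 0.1 m for a shift and 360 degrees for a turn. A row lasts 1/10 s, in which the tool goes at most 50 mm and 8.59 degrees, less where a joint would pass 70% of its speed; a pose out of reach is approached as far as the arm can. A call with a number of a shift or a turn outside -1 to 1 is refused whole. A call with a gripper value outside its range is refused whole. The fingers move at their own pace and stop on an object; "force" is the grip in N (left out, the last holds). Time passes only in rows, so rows that do not move let the fingers close. It gives the time, the measured TCP pose, the force and the opening at its end, in the units of the state.
- readout.get_obs(): the state, without advancing time (a new reading comes with each control period).
- vision.camera(name): name is "side" or "top" or "wrist"; returns a dict with "image" (480x640x3 uint8, red, green, blue), "camera_matrix" (3x3 intrinsics, pixels), "R" (3x3) and "t" (3): a world point X has camera coordinates R X + t. Camera axes: x right, y down, z forward; pixel columns grow to the right and rows downward; lengths in m; the calibration is good to about 2 mm. A picture is of the moment at which its call begins. There is no depth.
- ctrl.sign_off(): hands the job in, once; it reports no verdict.
The state is a dict: "t": time; "joints": joint angles; "dq": joint speeds; "tau": joint torques, N m; "tcp_pos": TCP position; "eef_rot": TCP orientation; "wrist_force": force on the tool from outside, world axes, zero at the start; "moment": the same for the moment, N m; "grip_width": finger opening in m.
Only numpy, scipy, OpenCV 4.12 (cv2) and the standard library are available. Lean on these libraries where they do the work, as an engineer would, in place of code of your own. Each camera call takes 0.05 s, during which the arm holds its last target.

### The job

Lock the lid of the shielded test box: press its spring catch down with one fingertip, keep it down, and with the other fingertip push the bolt's knob until the bolt is fully home through its keeper; then let the catch spring back up so that it locks the bolt, and move clear. Nothing is to be picked up, and the other things on the lid and the bench stay where they are.

Things in the scene. Friction and masses are not known exactly. Their poses are not given: they have to be found in the camera images.
- test_box: Grey metal box fixed to the bench, 220 (x) x 260 (y) x 110 mm high, yaw up to 1 rad either way. Origin: centre of its underside. The latch lies on its top along x = 0; the bolt slides to the box's +y. From -y to +y: catch paddle, 25 mm of open space, knob, keeper. In that space only the flat bolt bar, 16 mm wide, its top 9 mm above the box's top, lies beneath the fingertips.
- catch_top (a point): Centre of the top of the spring catch: ribbed steel paddle, 30 (box x) x 56 (box y) mm. At rest 27 mm above the box's top, at (0, -38, 137) mm in the box frame; presses straight down by up to 10 mm against a spring (3 N at the top, 6 N at the bottom). A fingertip may slide along it. The fixed cheeks on its two long sides (x = +-17 to +-21 mm) are 14 mm high. Axes as the box's.
- catch (a joint): Travel of the catch in m: 0 = up (locking), 0.010 = fully down. It frees the bolt when beyond 0.005. Let go halfway along, it snaps up into notches of the bolt and blocks it.
- bolt_knob (a point): Centre of the top of the bolt's knob: upright plain steel post, 14 mm in diameter, its top 45 mm above the box's top, rising from the bolt bar. At (0, 21, 155) mm in the box frame with the bolt withdrawn, (0, 51, 155) mm with it home. Axes as the box's.
- bolt (a joint): Travel of the bolt in m: 0 = withdrawn (start), 0.030 = fully home through the keeper, at its stop. Drags with about 1.5 N. Locked (1.5 mm of play) unless the catch is down. The catch can spring up and lock it home only beyond about 0.0265.
- keeper (a point): Centre of the keeper's top: fixed steel hoop that the bolt bar enters, 32 (box x) x 12 (box y) mm, 17 mm high above the box's top, at (0, 68, 127) mm in the box frame. The knob stops 4 mm before it. Axes as the box's.
- attenuator: Loose steel stepped cylinder, 26 mm in diameter, 44 mm high, standing on the lid; origin at the centre of its underside. Not to be disturbed.
- terminator: Loose brass stepped cylinder, 28 mm in diameter, 26 mm high, standing on the lid; origin at the centre of its underside. Not to be disturbed.
- mug: Loose white mug, 80 mm in diameter, 90 mm high, standing on the bench next to the box; origin at the centre of its underside. Not to be disturbed.
- wrench: Loose steel wrench, 150 mm long along its x, lying on the bench next to the box; origin about the middle of its underside. Not to be disturbed.

How it is judged:
By the outcome, as a careful person would: the job done as asked, in the order asked, and still so for the second after the job is handed in, with the robot touching nothing.
It also fails if it takes over 32 s, if anything falls off the work surface, if the arm or the gripper's body presses on something with over 40 N, if the wrist force passes 120 N, or if a joint passes its speed limit or range.

## Working session

There is one attempt and no reset: what is moved stays moved. The work goes in short steps, Python scripts to look and compute and a tool call to move; the robot and the scene stay as the last step left them, time stands still between calls to the robot, and variables do not carry over. Pictures are saved under pics/ and viewed, and the job is handed in when it is done.

Besides the shell and the picture viewer there is one more tool, called after "Request:" as name(argument=value, ...), one argument or row to a line, values as JSON. servo_tool: Moves the arm, as the interface text tells. Its arguments: {"type":"object","properties":{"moves":{"type":"string"},"force":{"type":"number"}},"required":["moves"]}

```bash
mkdir -p pics; python3 - <<'E'
from cell import readout, vision
import cv2,numpy as np
o=readout.get_obs();print({k:np.round(v,3).tolist() for k,v in o.items()})
for n in("top","side","wrist"):
    c=vision.camera(n);cv2.imwrite(f"pics/{n}0.png",c["image"][:,:,::-1])
    np.savez(f"{n}0.npz",**c);print(n,np.round(c["camera_matrix"],1).tolist(),np.round(c["R"],4).tolist(),np.round(c["t"],4))
E
```

```text
{'t': 0.0, 'joints': [-1.299, 0.116, 1.442, -0.0, 1.584, -0.038], 'dq': [0.001, 0.002, 0.0, -0.002, 0.0, -0.002], 'tau': [0.001, -73.2, -63.249, 0.0, 0.007, 0.0], 'tcp_pos': [0.206, -0.643, 0.231], 'eef_rot': [0.988, 0.154, -0.0, -0.001], 'wrist_force': [-0.136, 0.215, -0.21], 'moment': [-0.006, 0.051, 0.023], 'grip_width': 0.085}
top [[596.6, 0.0, 320.4], [0.0, 596.6, 239.5], [0.0, 0.0, 1.0]] [[0.0289, -0.9996, -0.0023], [-0.9956, -0.0286, -0.0888], [0.0887, 0.0049, -0.996]] [0.0221 0.6545 1.2071]
side [[440.0, 0.0, 327.2], [0.0, 440.0, 239.9], [0.0, 0.0, 1.0]] [[-0.767, -0.6415, 0.0124], [-0.4085, 0.4734, -0.7804], [0.4948, -0.6036, -0.6252]] [0.5087 0.3353 0.5373]
wrist [[339.3, 0.0, 318.2], [0.0, 339.3, 236.9], [0.0, 0.0, 1.0]] [[0.3043, -0.9526, -0.0015], [-0.9091, -0.2909, 0.2981], [-0.2844, -0.0893, -0.9545]] [-0.6732 -0.0389  0.3797]
```

View pics/top0.png

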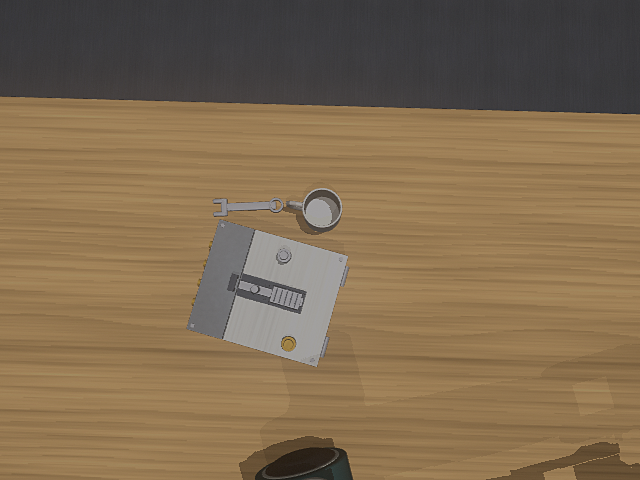

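View pics/side0.png

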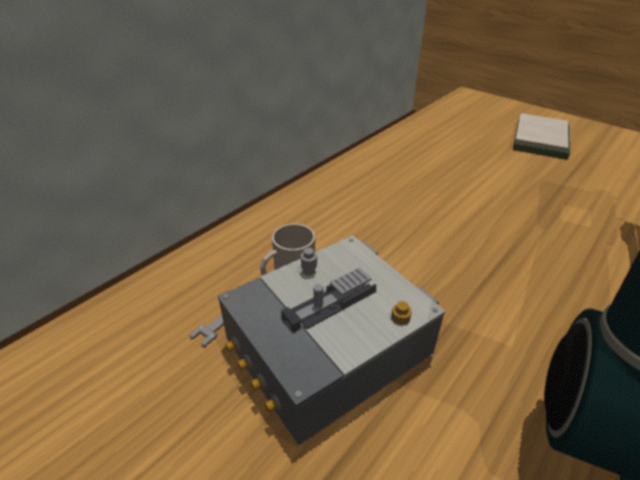

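View pics/wrist0.png

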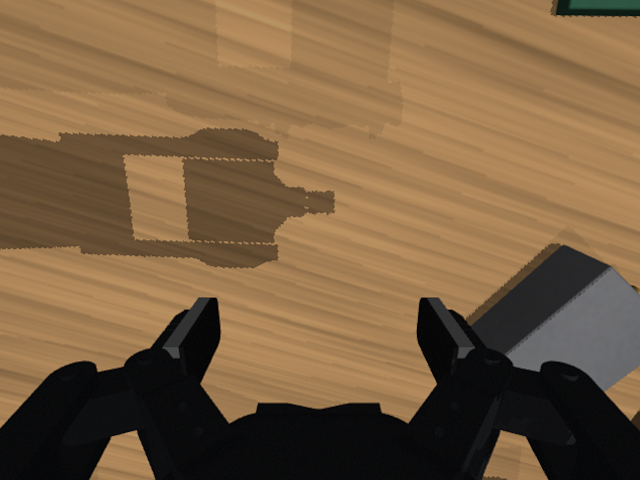

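The top view shows the box lid with corners near (220,222), (347,256), (317,366) and (188,329). The keeper is at (233,283), the knob at (254,289) and the paddle around (288,298). The attenuator (284,255) and terminator (288,343) stand either side of the latch.

```bash
python3 - <<'E'
import cv2
i=cv2.imread("pics/top0.png")[210:380,175:360]
cv2.imwrite("pics/topz.png",cv2.resize(i,None,fx=4.3,fy=3.5,interpolation=cv2.INTER_CUBIC)[:600,:800])
i=cv2.imread("pics/side0.png")[230:350,270:400]
cv2.imwrite("pics/sidez.png",cv2.resize(i,None,fx=5,fy=5,interpolation=cv2.INTER_CUBIC))
E
```

```text
(no output)
```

View pics/topz.png

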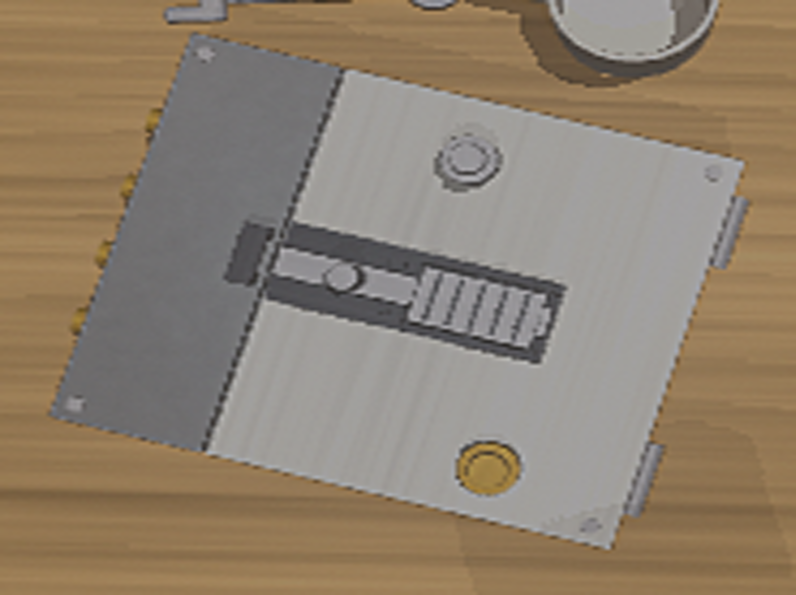

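View pics/sidez.png

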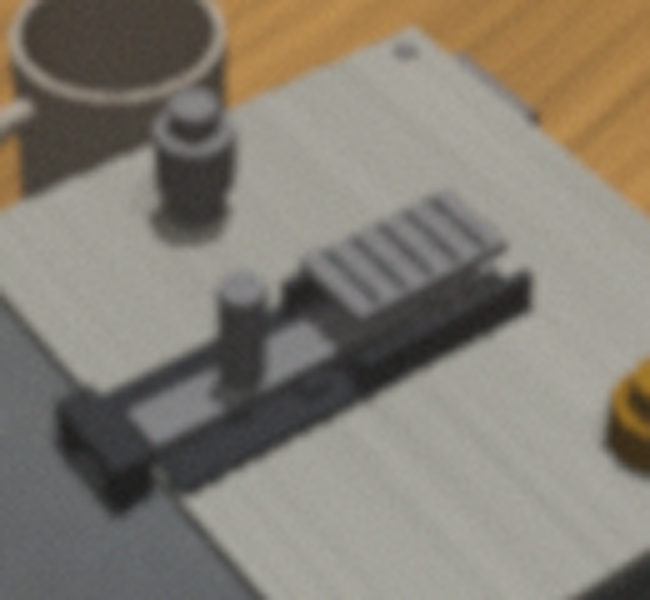

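```bash
cat > h.py <<'E'
import numpy as np,cv2
def ray(c,p,z):
    K=c["camera_matrix"];R=c["R"];t=c["t"]
    d=R.T@np.linalg.inv(K)@np.array([p[0],p[1],1.]);o=-R.T@t
    return o+d*(z-o[2])/d[2]
def tri(c1,p1,c2,p2):
    P=[c["camera_matrix"]@np.c_[c["R"],c["t"]] for c in(c1,c2)]
    X=cv2.triangulatePoints(P[0],P[1],np.array(p1,float),np.array(p2,float)).ravel();return X[:3]/X[3]
def proj(c,X):
    q=c["camera_matrix"]@(c["R"]@np.asarray(X)+c["t"]);return q[:2]/q[2]
E
python3 - <<'E'
from h import *
top=np.load("top0.npz");side=np.load("side0.npz")
z=lambda x,y:(x/4.3+175-.3,y/3.5+210-.3)
C=[ray(top,z(*p),.11)[:2] for p in((193,33),(743,160),(611,548),(50,413))]
C=np.array(C);print(C.round(4),[np.linalg.norm(C[i]-C[i-1]).round(4) for i in range(4)])
ctr=C.mean(0)
yd=(C[0]+C[3]-C[1]-C[2])/2; a=np.arctan2(-yd[0],yd[1]);
xd=(C[0]+C[1]-C[2]-C[3])/2; print("xdir",xd)
b=np.arctan2(xd[1],xd[0]);print(ctr,a,b)
k=ray(top,z(345,274),.155);print("knob",k)
zs=lambda x,y:(x/5+270-.4,y/5+230-.4)
print("tri knob",tri(top,z(345,274),side,zs(243,287)), "side", ray(side,zs(243,287),.155))
R=np.array([[np.cos(a),-np.sin(a)],[np.sin(a),np.cos(a)]])
print("knob in box",R.T@(k[:2]-ctr))
for p in((0,-66,.137),(0,-10,.137),(15,-66,.137),(15,-10,.137),(-15,-10,.137),(-15,-66,.137)):
    X=np.r_[ctr+R@np.array(p[:2])/1e3,p[2]]; q=proj(top,X);s=proj(side,X)
    print(p,((q+.3-[175,210])*[4.3,3.5]).round(),((s+.4-[270,230])*5).round())
E
```

```text
[[ 0.6805  0.2375]
 [ 0.617  -0.0127]
 [ 0.4044  0.0404]
 [ 0.4698  0.2919]] [np.float64(0.2176), np.float64(0.258), np.float64(0.2191), np.float64(0.2598)]
xdir [ 0.21164151 -0.05372284]
[0.54294197 0.13927469] -0.25130160007309965 -0.24858842343040907
knob [0.5490109  0.15862325 0.155     ]
tri knob [0.54911957 0.15881398 0.15400099] side [0.54866436 0.15970485 0.155     ]
knob in box [0.00106699 0.02024994]
(0, -66, 0.137) [539. 321.] [480. 213.]
(0, -10, 0.137) [415. 292.] [332. 288.]
(15, -66, 0.137) [548. 294.] [449. 186.]
(15, -10, 0.137) [425. 265.] [302. 259.]
(-15, -10, 0.137) [406. 319.] [363. 319.]
(-15, -66, 0.137) [529. 348.] [512. 241.]
```

The latch fit agrees across both views: yaw is about -0.25 and the knob is at about (0.549, 0.159). I'll turn the tool by about 32° so that tool y lies along box -y, and partly close the fingers.

Request:
servo_tool(
  moves="0 0 0 0.0225 0.47; 0 0 0 0.0225 0.47; 0 0 0 0.022 0.47; 0 0 0 0.022 0.47; 0 0 0 0 0.47; 0 0 0 0 0.47",
  force=40,
)

```text
t: 0.75
tcp_pos: [0.2058, -0.6428, 0.2311]
eef_rot: [0.992, -0.122, -0.0, -0.0]
wrist_force: [1.1, 0.3, 1.0]
grip_width: 0.0451
```

```bash
cat > st.py <<'E'
from h import *
from cell import readout
from scipy.spatial.transform import Rotation as Ro
o=readout.get_obs();R=Ro.from_quat(o["eef_rot"]).as_matrix()
a=-.25;ctr=np.array([.5434,.1392]);B=np.array([[np.cos(a),-np.sin(a)],[np.sin(a),np.cos(a)]])
p=np.array(o["tcp_pos"])
print("t",o["t"],"tcp",p.round(4),"xaxis yaw",np.arctan2(R[1,0],R[0,0]).round(4),"tz",R[:,2].round(4),"w",round(float(o["grip_width"]),4))
f=np.array(o["wrist_force"]);print("F box",(B.T@f[:2]).round(2),f[2].round(2),"j",np.round(o["joints"],2))
bx=B.T@(p[:2]-ctr)*1e3;print("box xy mm",bx.round(1),"z above top",round((p[2]-.11)*1e3,1))
for y in (-27.5,):
    g=np.r_[ctr+B@np.array([0,y])/1e3,.20]
    print("tool shift to y",y,"z.20:",(R.T@(g-p)).round(4))
E
python3 st.py
```

```text
t 0.75 tcp [ 0.2058 -0.6428  0.2311] xaxis yaw -0.2451 tz [-1.e-04  3.e-04 -1.e+00] w 0.0451
F box [0.95 0.52] 0.98 j [-1.3   0.12  1.44 -0.    1.58  0.52]
box xy mm [-133.7 -841.2] z above top 121.1
tool shift to y -27.5 z.20: [ 0.1376 -0.8131  0.0313]
```

Request:
servo_tool(
  moves="0.08 -0.3 0 0 0.47; 0.08 -0.45 0 0 0.47; 0.08 -0.45 0 0 0.47; 0.08 -0.45 0 0 0.47; 0.08 -0.45 0 0 0.47; 0.08 -0.45 0 0 0.47; 0.08 -0.45 0 0 0.47; 0.08 -0.45 0 0 0.47",
)

```text
t: 1.55
tcp_pos: [0.3532, -0.3226, 0.2314]
eef_rot: [0.992, -0.123, 0.0, 0.0]
wrist_force: [1.8, -0.2, 0.2]
grip_width: 0.0453
```

Request:
servo_tool(
  moves="0.08 -0.45 0 0 0.47; 0.08 -0.45 0 0 0.47; 0.08 -0.45 0 0 0.47; 0.08 -0.45 0 0 0.47; 0.08 -0.45 0 0 0.47; 0.08 -0.45 0 0 0.47; 0.08 -0.45 0 0 0.47; 0.08 -0.45 0 0 0.47",
)

```text
t: 2.35
tcp_pos: [0.5042, 0.0107, 0.2315]
eef_rot: [0.993, -0.122, 0.0, -0.0]
wrist_force: [0.2, 0.2, 1.0]
grip_width: 0.0455
```

```bash
python3 st.py
```

```text
t 2.35 tcp [0.5042 0.0107 0.2315] xaxis yaw -0.245 tz [ 6.e-04 -1.e-04 -1.e+00] w 0.0455
F box [0.19 0.21] 1.01 j [-0.03 -0.26  1.8  -0.    1.6   1.79]
box xy mm [  -6.2 -134.2] z above top 121.5
tool shift to y -27.5 z.20: [ 0.0067 -0.1066  0.0315]
```

Request:
servo_tool(
  moves="0.03 -0.45 0 0.0008 0.47; 0.02 -0.4 0.1 0 0.47; 0.02 -0.216 0.2 0 0.47; 0 0 0 0 0.47; 0 0 0 0 0.47",
)

```text
t: 2.85
tcp_pos: [0.537, 0.1103, 0.2011]
eef_rot: [0.992, -0.125, -0.0, 0.0]
wrist_force: [-0.0, -0.8, 0.7]
grip_width: 0.0456
```

```bash
python3 st.py; python3 - <<'E'
from cell import vision
import cv2,numpy as np
for n in("top","side","wrist"):
    c=vision.camera(n);np.savez(f"{n}1.npz",**c);cv2.imwrite(f"pics/{n}1.png",c["image"][:,:,::-1])
E
```

```text
t 2.85 tcp [0.537  0.1103 0.2011] xaxis yaw -0.2509 tz [-9.e-04 -4.e-04 -1.e+00] w 0.0456
F box [ 0.16 -0.77] 0.67 j [ 0.16 -0.15  1.75 -0.    1.54  1.98]
box xy mm [  1.  -29.6] z above top 91.1
tool shift to y -27.5 z.20: [-0.001  -0.0021  0.0011]
```

View pics/wrist1.png

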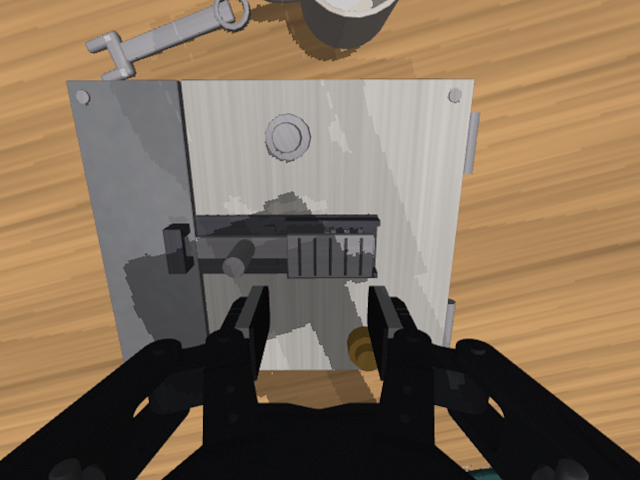

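View pics/side1.png

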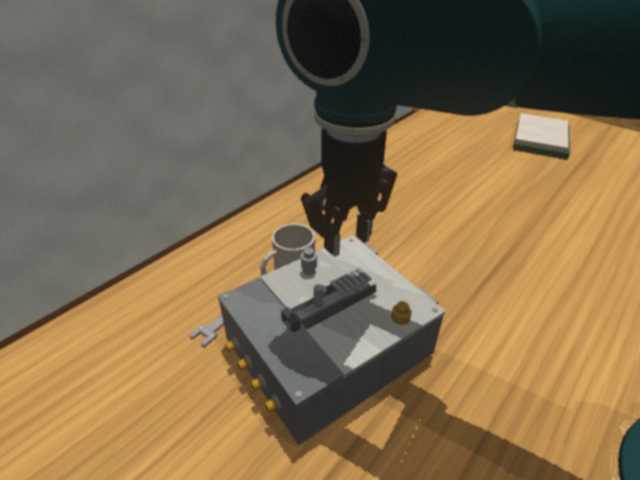

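```bash
python3 - <<'E'
from h import *
from scipy.spatial.transform import Rotation as Ro
from cell import readout
o=readout.get_obs();R=Ro.from_quat(o["eef_rot"]).as_matrix();p=np.array(o["tcp_pos"])
c=np.load("wrist1.npz");i=cv2.imread("pics/wrist1.png")
i=cv2.resize(i[260:400,220:430],None,fx=3.8,fy=3.8,interpolation=cv2.INTER_CUBIC)
i=cv2.convertScaleAbs(i,alpha=2.5,beta=30)
for s in(-1,1):
  for y,col in((22.8,(0,0,255)),(30,(0,255,0)),(37.3,(255,0,0))):
    for x in(-11,11):
      for z in(-6,):
        q=proj(c,p+R@np.array([x,s*y,z])/1e3);print(s,x,y,z,q.round(1))
        cv2.circle(i,tuple(((q-[220,260])*3.8).astype(int)),4,col,-1)
cv2.imwrite("pics/wz1.png",i)
E
```

```text
-1 -11 22.8 -6 [270.6 327.2]
-1 11 22.8 -6 [268.5 283.4]
-1 -11 30 -6 [254.9 327.2]
-1 11 30 -6 [252.1 283.4]
-1 -11 37.3 -6 [239.  327.2]
-1 11 37.3 -6 [235.5 283.4]
1 -11 22.8 -6 [370.  327.2]
1 11 22.8 -6 [372.3 283.4]
1 -11 30 -6 [385.7 327.2]
1 11 30 -6 [388.7 283.4]
1 -11 37.3 -6 [401.6 327.2]
1 11 37.3 -6 [405.3 283.4]
```

View pics/wz1.png

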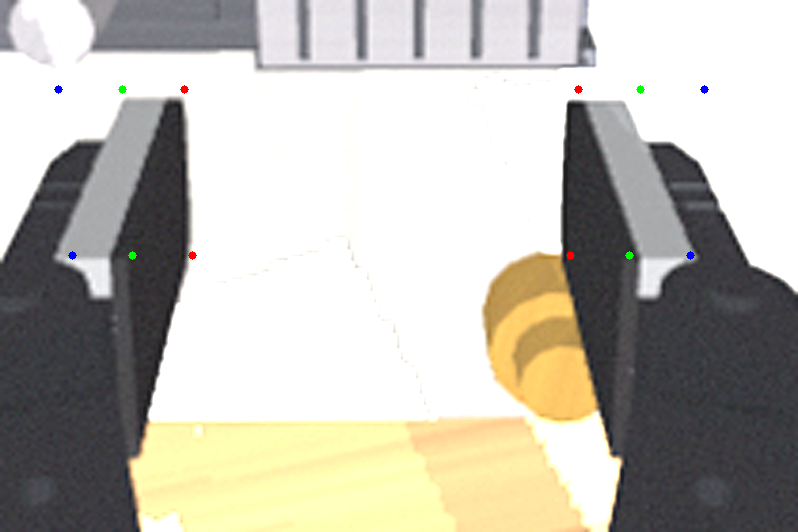

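Request:
servo_tool(
  moves="-0.01 0 0 0 0.39; 0 0 0 0 0.39; 0 0 0.25 0 0.39; 0 0 0.25 0 0.39; 0 0 0 0 0.39; 0 0 0 0 0.39",
)

```text
t: 3.6
tcp_pos: [0.5363, 0.1103, 0.152]
eef_rot: [0.992, -0.127, -0.0, 0.0]
wrist_force: [-0.5, 0.5, 0.5]
grip_width: 0.0523
```

```bash
python3 st.py; python3 - <<'E'
from cell import vision
import cv2,numpy as np
for n in("side","wrist"):
    c=vision.camera(n);np.savez(f"{n}2.npz",**c);i=c["image"][:,:,::-1];cv2.imwrite(f"pics/{n}2.png",i)
    if n=="side":cv2.imwrite("pics/sz2.png",cv2.resize(i[200:340,260:420],None,fx=4.2,fy=4.2,interpolation=cv2.INTER_CUBIC))
E
```

```text
t 3.6 tcp [0.5363 0.1103 0.152 ] xaxis yaw -0.2546 tz [-1.e-04 -0.e+00 -1.e+00] w 0.0523
F box [-0.64  0.36] 0.55 j [ 0.16 -0.13  1.82  0.    1.46  1.98]
box xy mm [  0.3 -29.8] z above top 42.0
tool shift to y -27.5 z.20: [-0.0003 -0.0023 -0.048 ]
```

View pics/wrist2.png

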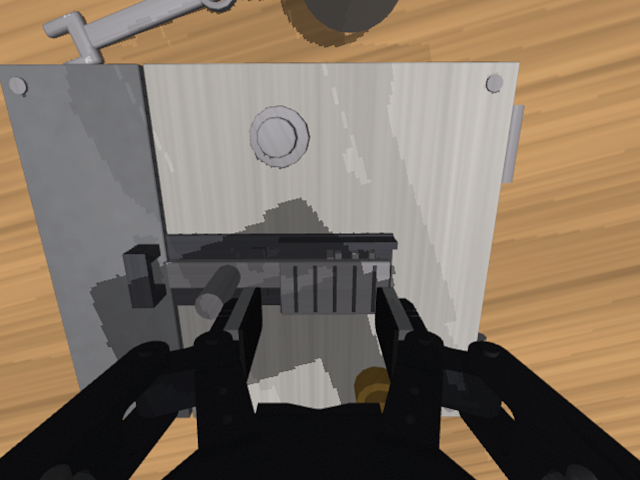

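View pics/sz2.png

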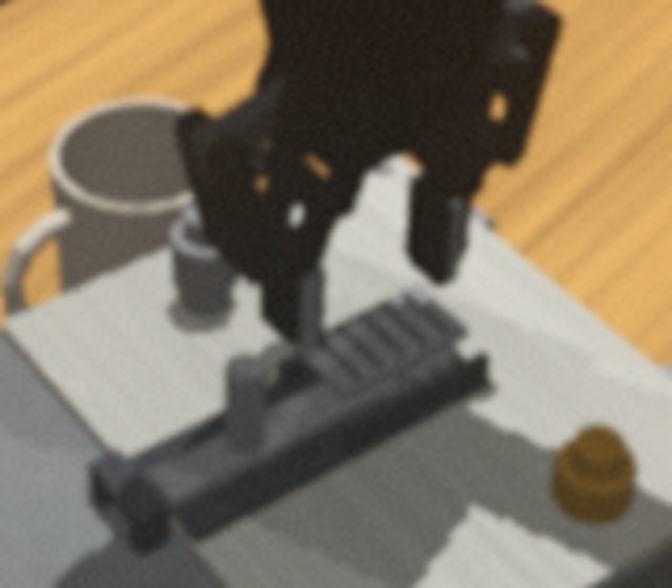

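Request:
servo_tool(
  moves="0 0 0.07 -0.0005 0.39; 0 0 0.04 0 0.39; 0 0 0 0 0.39; 0 0 0 0 0.39",
)

```text
t: 4.1
tcp_pos: [0.5362, 0.1105, 0.1403]
eef_rot: [0.992, -0.125, -0.0, 0.0]
wrist_force: [0.1, -0.0, -0.0]
grip_width: 0.0521
```

Request:
servo_tool(
  moves="0 0 0.03 0 0.39; 0 0 0 0 0.39; 0 0 0 0 0.39",
)

```text
t: 4.4
tcp_pos: [0.5363, 0.1104, 0.1373]
eef_rot: [0.992, -0.125, -0.0, 0.0]
wrist_force: [0.4, -0.9, 0.0]
grip_width: 0.0523
```

Request:
servo_tool(
  moves="0 0 0.03 0 0.39; 0 0 0 0 0.39; 0 0 0 0 0.39",
)

```text
t: 4.7
tcp_pos: [0.5362, 0.1104, 0.1342]
eef_rot: [0.992, -0.125, -0.0, 0.0]
wrist_force: [-0.4, -0.0, -0.1]
grip_width: 0.0522
```

Request:
servo_tool(
  moves="0 0 0.02 0 0.39; 0 0 0 0 0.39; 0 0 0 0 0.39",
)

```text
t: 5.0
tcp_pos: [0.5364, 0.1104, 0.1325]
eef_rot: [0.992, -0.125, 0.0, -0.0]
wrist_force: [-1.2, -0.2, 2.6]
grip_width: 0.052
```

Request:
servo_tool(
  moves="0 0 0.02 0 0.39; 0 0 0 0 0.39; 0 0 0 0 0.39",
)

```text
t: 5.3
tcp_pos: [0.5363, 0.1104, 0.1304]
eef_rot: [0.992, -0.125, 0.0, 0.0]
wrist_force: [0.7, -0.8, 3.7]
grip_width: 0.0519
```

Request:
servo_tool(
  moves="0 0 0.02 0 0.39; 0 0 0 0 0.39; 0 0 0 0 0.39",
)

```text
t: 5.6
tcp_pos: [0.5363, 0.1104, 0.1283]
eef_rot: [0.992, -0.125, 0.0, 0.0]
wrist_force: [0.2, -0.6, 5.2]
grip_width: 0.0521
```

Request:
servo_tool(
  moves="0 0 0.02 0 0.39; 0 0 0.016 0 0.39; 0 0 0 0 0.39; 0 0 0 0 0.39",
)

```text
t: 6.0
tcp_pos: [0.5363, 0.1104, 0.1247]
eef_rot: [0.992, -0.125, 0.0, 0.0]
wrist_force: [0.9, -2.1, 4.3]
grip_width: 0.0523
```

```bash
python3 st.py; python3 - <<'E'
from cell import vision
import cv2,numpy as np
for n in("side","wrist"):
    c=vision.camera(n);i=c["image"][:,:,::-1];cv2.imwrite(f"pics/{n}3.png",i)
    if n=="side":cv2.imwrite("pics/sz3.png",cv2.resize(i[200:340,260:420],None,fx=4.2,fy=4.2,interpolation=cv2.INTER_CUBIC))
    else:cv2.imwrite("pics/wz3.png",cv2.convertScaleAbs(cv2.resize(i[200:380,150:450],None,fx=2.6,fy=2.6,interpolation=cv2.INTER_CUBIC),alpha=2,beta=30))
E
```

```text
t 6.0 tcp [0.5363 0.1104 0.1247] xaxis yaw -0.2513 tz [ 1.e-04 -1.e-04 -1.e+00] w 0.0523
F box [ 1.39 -1.78] 4.32 j [ 0.16 -0.11  1.85 -0.    1.41  1.98]
box xy mm [  0.2 -29.6] z above top 14.7
tool shift to y -27.5 z.20: [-0.0002 -0.0021 -0.0753]
```

View pics/sz3.png

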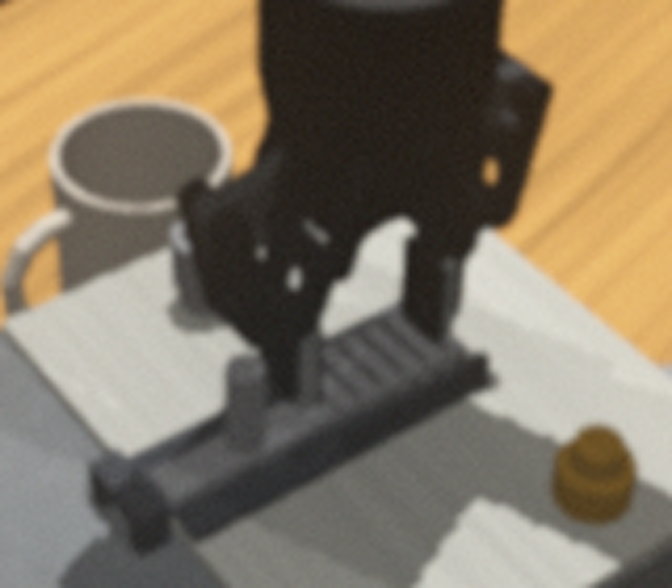

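View pics/wz3.png

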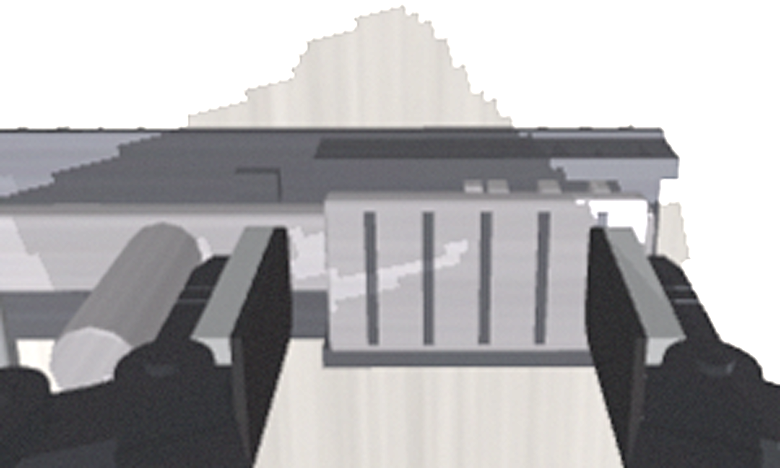

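The catch is down and finger B sits in the gap, clear of both the paddle and the knob. Next I'll slide along box +y.

Request:
servo_tool(
  moves="0 -0.03 0 0 0.39; 0 -0.03 0 0 0.39; 0 -0.03 0 0 0.39; 0 0 0 0 0.39; 0 0 0 0 0.39",
)

```text
t: 6.6
tcp_pos: [0.5385, 0.1191, 0.1247]
eef_rot: [0.992, -0.125, -0.0, 0.0]
wrist_force: [-0.3, -2.7, 5.0]
grip_width: 0.0521
```

Request:
servo_tool(
  moves="0 -0.03 0 0 0.39; 0 -0.03 0 0 0.39; 0 0 0 0 0.39; 0 0 0 0 0.39",
)

```text
t: 7.0
tcp_pos: [0.5399, 0.1249, 0.1247]
eef_rot: [0.992, -0.125, -0.0, 0.0]
wrist_force: [-0.5, -1.9, 5.3]
grip_width: 0.052
```

```bash
python3 st.py; python3 - <<'E'
from cell import vision
import cv2,numpy as np
for n in("side","wrist"):
    c=vision.camera(n);i=c["image"][:,:,::-1];cv2.imwrite(f"pics/{n}4.png",i)
    if n=="side":cv2.imwrite("pics/sz4.png",cv2.resize(i[200:340,260:420],None,fx=4.2,fy=4.2,interpolation=cv2.INTER_CUBIC))
    else:cv2.imwrite("pics/wz4.png",cv2.convertScaleAbs(cv2.resize(i[200:380,150:450],None,fx=2.6,fy=2.6,interpolation=cv2.INTER_CUBIC),alpha=2,beta=30))
E
```

```text
t 7.0 tcp [0.5399 0.1249 0.1247] xaxis yaw -0.2512 tz [-1.e-04 -2.e-04 -1.e+00] w 0.052
F box [-0.   -1.95] 5.27 j [ 0.18 -0.1   1.83 -0.    1.41  2.  ]
box xy mm [  0.2 -14.7] z above top 14.7
tool shift to y -27.5 z.20: [-0.0002  0.0128 -0.0753]
```

View pics/wz4.png

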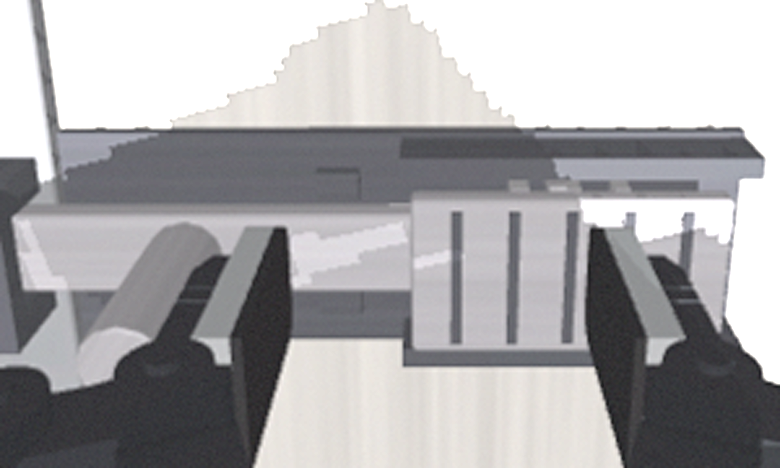

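The bolt is following the finger: the knob is in contact with the knuckle and the catch is still held at 5 N. I'll continue towards the stop.

Request:
servo_tool(
  moves="0 -0.03 0 0 0.39; 0 -0.03 0 0 0.39; 0 -0.03 0 0 0.39; 0 -0.03 0 0 0.39; 0 -0.02 0 0 0.39; 0 0 0 0 0.39; 0 0 0 0 0.39",
)

```text
t: 7.8
tcp_pos: [0.5434, 0.1384, 0.1247]
eef_rot: [0.992, -0.125, -0.0, 0.0]
wrist_force: [0.3, -2.3, 4.4]
grip_width: 0.052
```

Request:
servo_tool(
  moves="0 -0.01 0 0 0.39; 0 -0.01 0 0 0.39; 0 0 0 0 0.39; 0 0 0 0 0.39",
)

```text
t: 8.2
tcp_pos: [0.5439, 0.1402, 0.1247]
eef_rot: [0.992, -0.125, -0.0, 0.0]
wrist_force: [-1.0, -3.5, 5.4]
grip_width: 0.0522
```

```bash
python3 st.py
```

```text
t 8.2 tcp [0.5439 0.1402 0.1247] xaxis yaw -0.2514 tz [-2.e-04 -6.e-04 -1.e+00] w 0.0522
F box [-0.1  -3.59] 5.41 j [ 0.21 -0.08  1.82 -0.    1.41  2.03]
box xy mm [0.2 1.1] z above top 14.7
tool shift to y -27.5 z.20: [-0.0002  0.0287 -0.0752]
```

Request:
servo_tool(
  moves="0 -0.01 0 0 0.39; 0 0 0 0 0.39; 0 0 0 0 0.39",
)

```text
t: 8.5
tcp_pos: [0.5441, 0.1411, 0.1247]
eef_rot: [0.992, -0.125, -0.0, 0.0]
wrist_force: [-1.6, -4.5, 5.8]
grip_width: 0.052
```

Request:
servo_tool(
  moves="0 -0.01 0 0 0.39; 0 0 0 0 0.39; 0 0 0 0 0.39",
)

```text
t: 8.8
tcp_pos: [0.5444, 0.1421, 0.1247]
eef_rot: [0.992, -0.125, -0.0, 0.0]
wrist_force: [-0.9, -4.0, 4.5]
grip_width: 0.0522
```

Request:
servo_tool(
  moves="0 -0.01 0 0 0.39; 0 0 0 0 0.39; 0 0 0 0 0.39",
)

```text
t: 9.1
tcp_pos: [0.5446, 0.143, 0.1247]
eef_rot: [0.992, -0.125, -0.0, 0.0]
wrist_force: [-1.4, -5.0, 6.1]
grip_width: 0.0518
```

```bash
python3 st.py; python3 - <<'E'
from cell import vision
import cv2,numpy as np
for n in("side","wrist"):
    c=vision.camera(n);i=c["image"][:,:,::-1];cv2.imwrite(f"pics/{n}5.png",i)
    if n=="side":cv2.imwrite("pics/sz5.png",cv2.resize(i[200:340,260:420],None,fx=4.2,fy=4.2,interpolation=cv2.INTER_CUBIC))
    else:cv2.imwrite("pics/wz5.png",cv2.convertScaleAbs(cv2.resize(i[200:380,150:450],None,fx=2.6,fy=2.6,interpolation=cv2.INTER_CUBIC),alpha=2,beta=30))
E
```

```text
t 9.1 tcp [0.5446 0.143  0.1247] xaxis yaw -0.2514 tz [-3.e-04 -7.e-04 -1.e+00] w 0.0518
F box [-0.17 -5.15] 6.09 j [ 0.21 -0.08  1.81 -0.    1.41  2.03]
box xy mm [0.2 4. ] z above top 14.7
tool shift to y -27.5 z.20: [-0.0002  0.0316 -0.0753]
```

View pics/wz5.png

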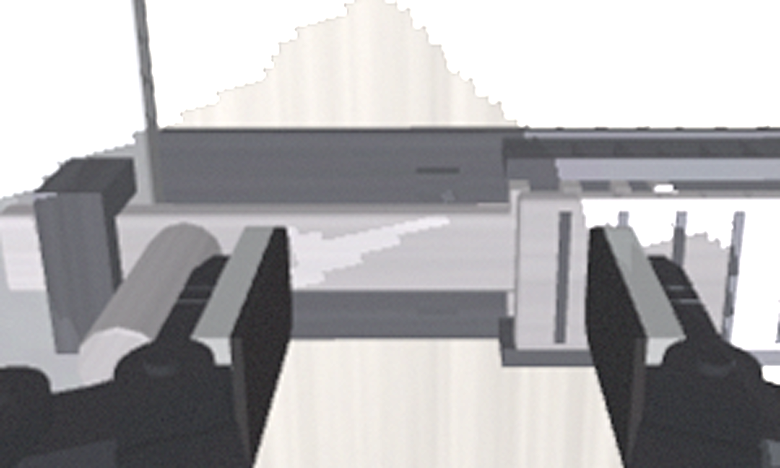

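View pics/sz5.png

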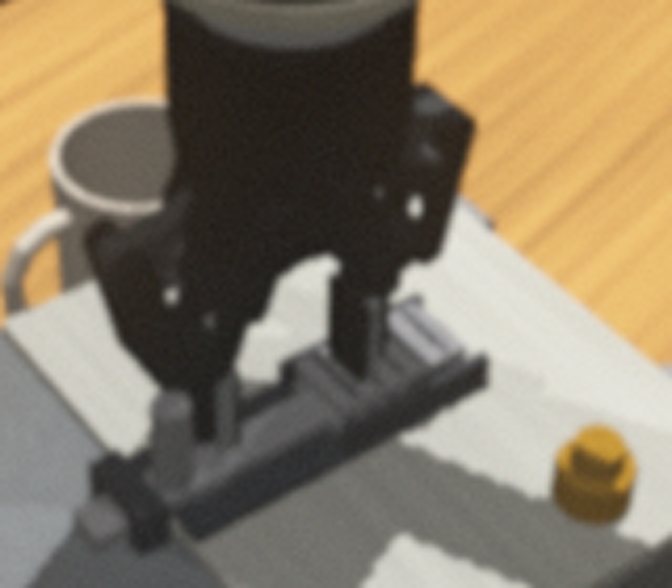

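Request:
servo_tool(
  moves="0 -0.01 0 0 0.39; 0 0 0 0 0.39; 0 0 0 0 0.39",
)

```text
t: 9.5
tcp_pos: [0.5448, 0.1437, 0.1247]
eef_rot: [0.992, -0.125, -0.0, 0.001]
wrist_force: [-2.9, -7.7, 6.8]
grip_width: 0.052
```

Request:
servo_tool(
  moves="0 -0.01 0 0 0.39; 0 0 0 0 0.39; 0 0 0 0 0.39",
)

```text
t: 9.8
tcp_pos: [0.5448, 0.1439, 0.1247]
eef_rot: [0.992, -0.126, -0.0, 0.001]
wrist_force: [-5.2, -14.5, 8.2]
grip_width: 0.0519
```

```bash
python3 st.py; python3 - <<'E'
from cell import vision
from h import *
for n in("side","wrist"):
    c=vision.camera(n);i=c["image"][:,:,::-1].copy();cv2.imwrite(f"pics/{n}6.png",i)
    a=-.25;ctr=np.array([.5434,.1392]);B=np.array([[np.cos(a),-np.sin(a)],[np.sin(a),np.cos(a)]])
    if n=="side":
        z=cv2.resize(i[270:340,270:340],None,fx=8,fy=8,interpolation=cv2.INTER_CUBIC)
        for y,col in((45,(255,0,0)),(48,(0,255,0)),(51,(0,0,255))):
            q=proj(c,np.r_[ctr+B@np.array([0,y])/1e3,.155]);print(y,q.round(1))
            cv2.circle(z,tuple(((q+.4-[270,270])*8).astype(int)),3,col,-1)
        cv2.imwrite("pics/sz6.png",z)
E
```

```text
t 9.8 tcp [0.5448 0.1439 0.1247] xaxis yaw -0.2519 tz [-0.0013 -0.0028 -1.    ] w 0.0519
F box [ -1.41 -15.35] 8.2 j [ 0.21 -0.08  1.81 -0.    1.41  2.04]
box xy mm [0.2 4.9] z above top 14.7
tool shift to y -27.5 z.20: [-0.0002  0.0326 -0.0752]
45 [304.  294.1]
48 [302.1 295. ]
51 [300.3 295.9]
```

View pics/sz6.png

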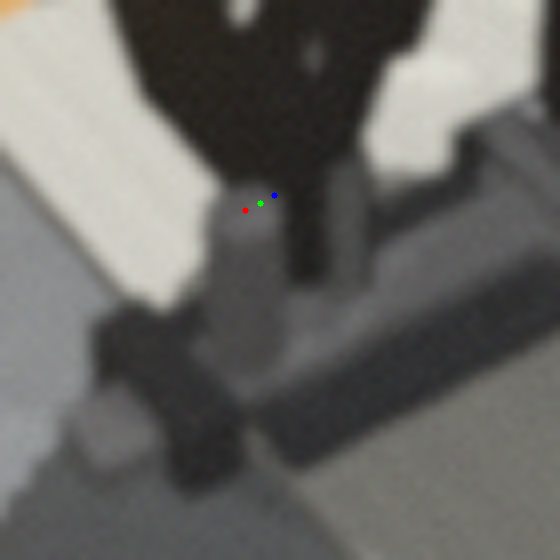

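The push force rose to 15 N with no further travel, and the knob's top now sits on the predicted home point, so the bolt is at its stop. I'll ease the push while the catch stays down, then lift straight up.

Request:
servo_tool(
  moves="0 0.015 0 0 0.39; 0 0 0 0 0.39; 0 0 0 0 0.39",
)

```text
t: 10.2
tcp_pos: [0.5448, 0.1436, 0.1247]
eef_rot: [0.992, -0.125, -0.0, 0.0]
wrist_force: [-1.2, -4.8, 6.2]
grip_width: 0.0519
```

Request:
servo_tool(
  moves="0 0 -0.04 0 0.39; 0 0 -0.06 0 0.39; 0 0 -0.1 0 0.39; 0 0 -0.2 0 0.39; 0 0 -0.3 0 0.39; 0 0 0 0 0.39; 0 0 0 0 0.39",
)

```text
t: 10.9
tcp_pos: [0.545, 0.1442, 0.1956]
eef_rot: [0.992, -0.125, 0.001, -0.0]
wrist_force: [0.1, 0.7, -0.6]
grip_width: 0.0518
```

```bash
python3 st.py; python3 - <<'E'
from cell import vision
from h import *
for n in("side","wrist"):
    c=vision.camera(n);i=c["image"][:,:,::-1].copy();cv2.imwrite(f"pics/{n}7.png",i)
    a=-.25;ctr=np.array([.5434,.1392]);B=np.array([[np.cos(a),-np.sin(a)],[np.sin(a),np.cos(a)]])
    if n=="side":
        z=cv2.resize(i[240:340,270:390],None,fx=6,fy=6,interpolation=cv2.INTER_CUBIC)
        for y,h,col in((48,.155,(0,255,0)),(51,.155,(0,0,255)),(-38,.137,(0,0,255)),(-38,.127,(255,0,0))):
            q=proj(c,np.r_[ctr+B@np.array([0,y])/1e3,h])
            cv2.circle(z,tuple(((q+.4-[270,240])*6).astype(int)),2,col,-1)
        cv2.imwrite("pics/sz7.png",z)
E
```

```text
t 10.9 tcp [0.545  0.1442 0.1956] xaxis yaw -0.2511 tz [ 1.2e-03  7.0e-04 -1.0e+00] w 0.0518
F box [-0.07  0.69] -0.64 j [ 0.21 -0.12  1.73  0.    1.52  2.04]
box xy mm [0.3 5.2] z above top 85.6
tool shift to y -27.5 z.20: [-0.0003  0.0327 -0.0045]
```

View pics/sz7.png

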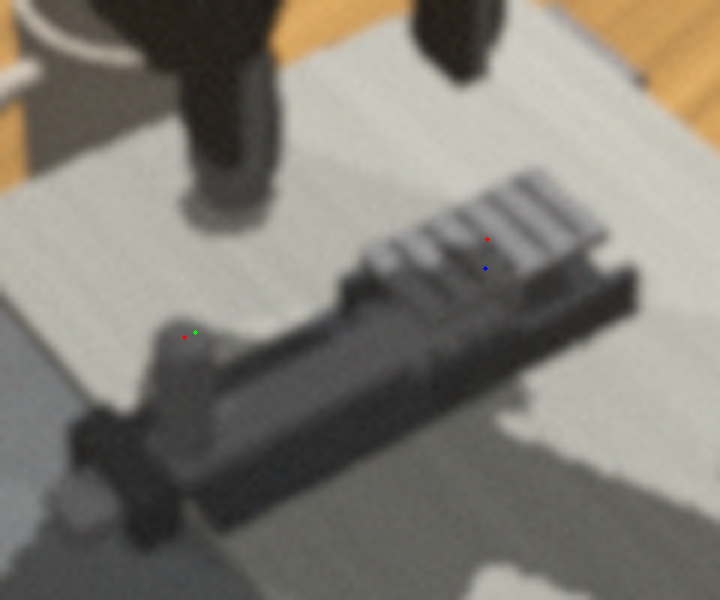

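View pics/wrist7.png

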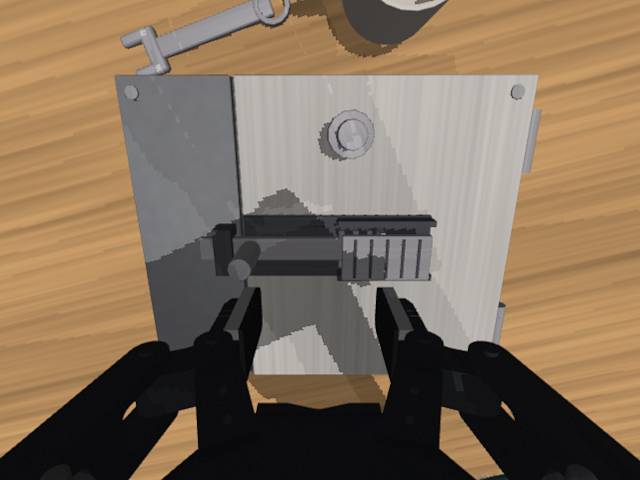

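The catch is back at its rest height and the knob is on the home point. I'll move farther clear and check from the top camera.

Request:
servo_tool(
  moves="0 0 -0.3 0 0.39; 0 0 -0.3 0 0.39; 0 0.35 0 0 0.39; 0 0.4 0 0 0.39; 0 0.4 0 0 0.39; 0 0.4 0 0 0.39; 0 0.4 0 0 0.39; 0 0.2 0 0 0.39",
)

```text
t: 11.8
tcp_pos: [0.4903, -0.0666, 0.2539]
eef_rot: [0.992, -0.126, -0.001, 0.0]
wrist_force: [-0.3, -0.0, 0.3]
grip_width: 0.0522
```

Request:
servo_tool(
  moves="0 0 0 0 0.39; 0 0 0 0 0.39; 0 0 0 0 0.39",
)

```text
t: 12.1
tcp_pos: [0.4915, -0.0637, 0.2542]
eef_rot: [0.992, -0.125, -0.0, -0.0]
wrist_force: [0.1, 0.0, -0.7]
grip_width: 0.0522
```

```bash
python3 - <<'E'
from cell import vision
from h import *
c=vision.camera("top");s=vision.camera("side")
i=c["image"][:,:,::-1].copy();j=s["image"][:,:,::-1].copy()
o=cv2.imread("pics/top0.png")
A=np.hstack([cv2.resize(x[180:380,175:360],None,fx=2.1,fy=2.9,interpolation=cv2.INTER_CUBIC) for x in(o,i)])
cv2.imwrite("pics/top8.png",A);cv2.imwrite("pics/side8.png",cv2.resize(j[220:360,200:400],None,fx=4,fy=4,interpolation=cv2.INTER_CUBIC))
E
```

```text
(no output)
```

View pics/top8.png

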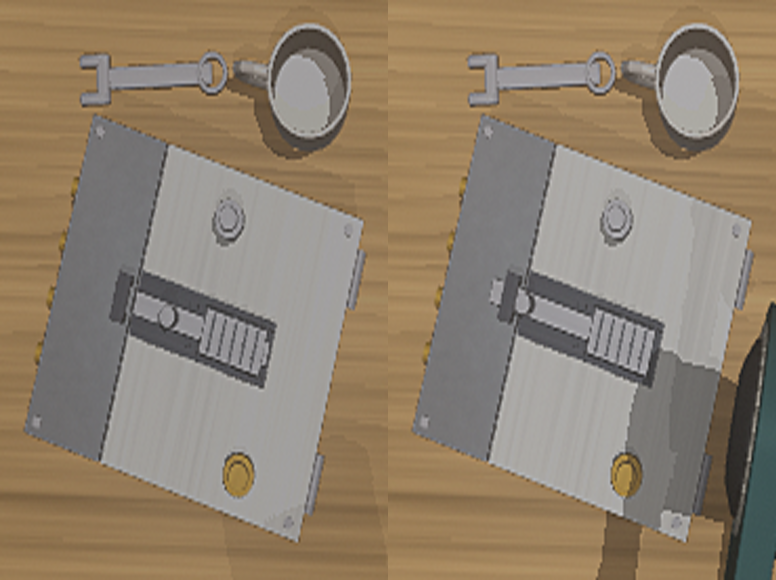

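View pics/side8.png

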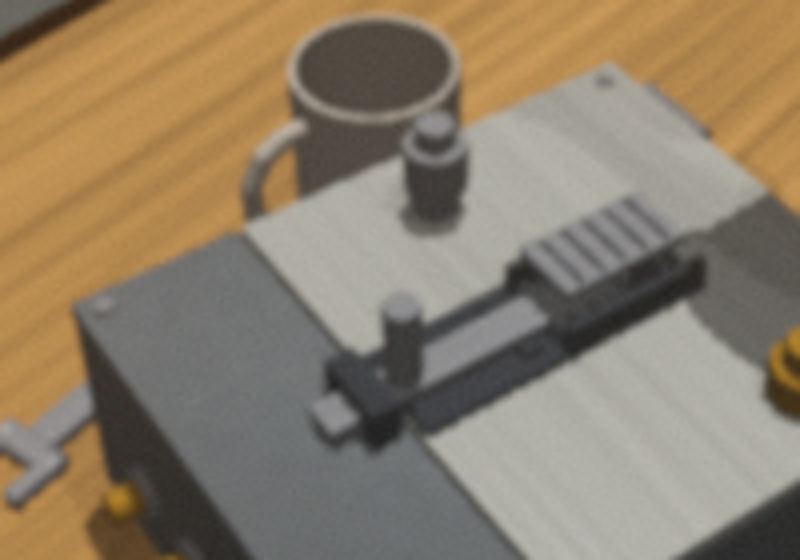

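The before and after views match except for the latch. The bolt is through the keeper with the knob just before it, the catch is up, and the loose items haven't moved. I'm handing in.

```bash
python3 -c "
from cell import ctrl;print(ctrl.sign_off())"
```

```text
the job is handed in; nothing more can be done
None
```

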